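Find the full carton by feel and set it on the check-weigh plate

TASK

Three closed look-alike cartons stand on the check-weigher's deck; one is full, two are empty. Find the full one by nudging them gently, and slide it onto the square weigh plate so that the plate sinks fully under it; the cartons crush easily, so push softly, and keep them flat. Never slide an empty carton onto the plate: leave the empty ones standing on the deck, and leave the other things on the bench alone.

Things in the scene. Friction and masses are not known exactly. Their poses are not given: they have to be found in the camera images.
- weigher: check-weigher bolted to the bench: grey painted deck, 16 mm thick, with a square steel weigh plate in it. Origin on the bench under the plate's middle; x to the far carton's side, y to the left carton's side. The deck is a T: x -112 to 120 mm over y -215 to 215 mm, and on to x 215 mm over y -85 to 85 mm. Beyond it is the bench, 16 mm lower.
- plate_center (a point): middle of the weigh plate, at the level of the deck's top (it does not sink with the plate); axes as the weigher's. The plate is 147 mm square in a 150 mm square opening, its top 0.5 mm below the deck's. When it is down, the opening's edges stand 5 mm above it and stop the carton, which can slide up to 29 mm to each side of the centre.
- plate (a joint): sinking of the weigh plate, m: 0 up, 0.005 fully down. A spring holds it up under less than about 4 N; the full carton sends it right down, but only once its trailing corners have left the deck (a turned carton must go nearer the middle); while it still hangs on the opening's edge the plate sinks partway at most. An empty carton does not sink it.
- carton_left: closed plain cardboard carton, 92 x 92 mm, 66 mm high, too wide to grasp, looks like the other two; origin: centre of its underside, z up, x and y square to its sides. One side faces the plate within about 0.3 rad. It starts about 150 mm from the plate's centre, 70 degrees to the left of the far carton's direction. Any of the three may be the full one: empty 0.1 kg, full 0.7 to 0.95 kg.
- carton_far: closed plain cardboard carton, 92 x 92 mm, 66 mm high, too wide to grasp, looks like the other two; origin: centre of its underside, z up, x and y square to its sides. One side faces the plate within about 0.3 rad. It starts beyond the plate, about 150 mm from its centre. Sliding on the deck, an empty carton resists with about 0.5 to 1 N, the full one with 3.4 to 7 N.
- carton_right: closed plain cardboard carton, 92 x 92 mm, 66 mm high, too wide to grasp, looks like the other two; origin: centre of its underside, z up, x and y square to its sides. One side faces the plate within about 0.3 rad. It starts about 150 mm from the plate's centre, 70 degrees to the right of the far carton's direction. The load inside has 6 mm play to each side, so push some 15 mm to feel it all.
- tape_roll: brown roll of packing tape lying flat, 105 mm across, 48 mm high; a bystander, on the bench beside the weigher; origin at the centre of its underside
- sprocket: grey chain sprocket lying flat, 74 mm across, 18 mm high; a bystander, on the bench beside the weigher; origin at the centre of its underside
- tachometer: orange hand tachometer lying flat, 133 x 62 x 28 mm; a bystander, on the bench beside the weigher; origin at the centre of its underside
There are look-alikes about, which are no part of the job. What is shaped like the carton_left but black is not meant.

How it is judged:
At the end, for the whole second after the job is handed in: One carton stands flat and at rest on the plate, its centre within 32 mm of the plate's centre along each of the plate's directions, and the plate is down by more than 4 of its 5 mm; the other two stand flat and at rest on the deck, their centres more than 100 mm from the plate's centre (value of joint plate above 0.004 m and ((x of carton_left in the frame of plate_center between -0.032 and 0.032 m and y of carton_left in the frame of plate_center between -0.032 and 0.032 m and angle between each of carton_left, carton_far, carton_right's own z axis and vertical below 0.08 rad and linear speed of each of carton_left, carton_far, carton_right below 0.01 m/s and horizontal distance between each of carton_far, carton_right and plate_center above 0.1 m and height (world z) of each of carton_far, carton_right above 0.012 m) or (x of carton_far in the frame of plate_center between -0.032 and 0.032 m and y of carton_far in the frame of plate_center between -0.032 and 0.032 m and angle between each of carton_far, carton_left, carton_right's own z axis and vertical below 0.08 rad and linear speed of each of carton_far, carton_left, carton_right below 0.01 m/s and horizontal distance between each of carton_left, carton_right and plate_center above 0.1 m and height (world z) of each of carton_left, carton_right above 0.012 m) or (x of carton_right in the frame of plate_center between -0.032 and 0.032 m and y of carton_right in the frame of plate_center between -0.032 and 0.032 m and angle between each of carton_right, carton_left, carton_far's own z axis and vertical below 0.08 rad and linear speed of each of carton_right, carton_left, carton_far below 0.01 m/s and horizontal distance between each of carton_left, carton_far and plate_center above 0.1 m and height (world z) of each of carton_left, carton_far above 0.012 m))); the robot touches nothing.
It fails at once if an empty carton is slid onto the plate (a carton's centre within 5 mm of the plate's centre each way, or at rest within 10 mm, while the plate is down by less than 0.7 mm) ((x of carton_left in the frame of plate_center between -0.005 and 0.005 m and y of carton_left in the frame of plate_center between -0.005 and 0.005 m and value of joint plate below 0.0007 m and linear speed of carton_left below 9 m/s) or (x of carton_left in the frame of plate_center between -0.01 and 0.01 m and y of carton_left in the frame of plate_center between -0.01 and 0.01 m and value of joint plate below 0.0007 m and linear speed of carton_left below 0.003 m/s) or (x of carton_far in the frame of plate_center between -0.005 and 0.005 m and y of carton_far in the frame of plate_center between -0.005 and 0.005 m and value of joint plate below 0.0007 m and linear speed of carton_far below 9 m/s) or (x of carton_far in the frame of plate_center between -0.01 and 0.01 m and y of carton_far in the frame of plate_center between -0.01 and 0.01 m and value of joint plate below 0.0007 m and linear speed of carton_far below 0.003 m/s) or (x of carton_right in the frame of plate_center between -0.005 and 0.005 m and y of carton_right in the frame of plate_center between -0.005 and 0.005 m and value of joint plate below 0.0007 m and linear speed of carton_right below 9 m/s) or (x of carton_right in the frame of plate_center between -0.01 and 0.01 m and y of carton_right in the frame of plate_center between -0.01 and 0.01 m and value of joint plate below 0.0007 m and linear speed of carton_right below 0.003 m/s)).
It fails at once if a carton is pushed or squeezed by the robot with more than 22 N (contact force between any of carton_left, carton_far, carton_right and the fingers above 22 N or contact force between any of carton_left, carton_far, carton_right and the arm above 22 N).
It fails at once if a carton is tipped by more than 0.35 rad or lifted by more than 15 mm off the deck (angle between any of carton_left, carton_far, carton_right's own z axis and vertical above 0.35 rad or height (world z) of any of carton_left, carton_far, carton_right above 0.031 m).
It fails at once if the tape roll, sprocket or tachometer is moved by more than 30 mm (distance of any of tape_roll, sprocket, tachometer from where it was at the start of the episode above 0.03 m).
It also fails if it takes over 64 s, if anything falls off the work surface, if the arm or the gripper's body presses on something with over 40 N, if the wrist force passes 120 N, or if a joint passes its speed limit or range.

ROBOT

A 7-joint arm with a two-finger parallel gripper is mounted at the origin on a cart in front of the work surface, level with it; the furniture and walls round the work are solid. World frame = base frame: x ahead of the robot, y to its left, z up, the work surface at z = 0. Lengths are in m, angles in rad, forces in N, time in s.
With the tool pointing down it reaches from about 0.425 to 0.95 m from the base axis. Payload 4.7 kg.
Tool frame: the origin (TCP) lies at the very end of the fingers, on their centre line; the grasp point (between the pads) lies 19 mm behind it; z points along the fingers, x is the direction in which the jaws open and shut, and the axes are right-handed (so a half turn about z gives the same grasp; the last joint's range is limited). The gripper opens to 87 mm and grips with 3 to 60 N. Pads are 19 mm wide; open, the fingers measure 117 mm over their backs; the gripper's body (75 mm by 190 mm) begins 51 mm behind the grasp point.
Start: joints at [-1.362, 0.469, -0.049, 1.532, 0.024, 1.141, -0.082], TCP at [0.159, 0.656, 0.223] pointing down, gripper open.
Joint ranges: [-2.59, 2.59], [-0.33, 1.99], [-1.39, 1.29], [0.1, 2.45], [-1.04, 4.18], [0.21, 1.99], [-2.66, 2.66]. Speed limits (rad/s): [2.57, 2.57, 3.14, 3.14, 3.14, 3.14, 3.14].

INTERFACE

Orientations are given as a unit quaternion [w, x, y, z].
In Python, from station import observe, read_camera, job_done gives the robot as it stands. The module is installed in compiled form; this text tells all that it offers.
- The arm moves only by the tool servo_tool, never from a script. Its arguments are lists of equal length, an entry for each row: "claw": the finger opening in mm, from 0 to 87; "translation": the shift along the tool's x, y, z in mm, a list of three; "twist": the turn, a rotation vector about the tool's x, y, z in degrees, a list of three. A call has 1 to 12 rows; each row is the pose to reach, as a shift and turn from the pose commanded when the call began, along the tool's axes at that moment; what a row does not reach only later rows make up. A row lasts 1/10 s, in which the tool goes at most 50 mm and 8.59 degrees, less where a joint would pass 70% of its speed; a pose out of reach is approached as far as the arm can. A call with a gripper value outside its range is refused whole. The fingers move at their own pace and stop on an object; the grip force is fixed at half the most. Time passes only in rows, so rows that repeat a pose let the fingers close. It gives the time, the measured TCP pose, the force and the opening at its end, in the units of the state.
- observe(): the state, without advancing time (a new reading comes with each control period).
- read_camera(name): name is "scene" or "top" or "wrist"; returns a dict with "frame" (400x640x3 uint8, red, green, blue), "camera_matrix" (3x3 intrinsics, pixels), "rvec" (rotation vector, rad) and "tvec" (3), from world to camera coordinates, as OpenCV has them; the wrist camera has in their place "mount" (4x4, takes a point from camera to tool coordinates, whose origin is the TCP and whose axes are the tool frame's). Camera axes: x right, y down, z forward; pixel columns grow to the right and rows downward; lengths in m; the calibration is good to about 2 mm. A picture is of the moment at which its call begins: read the wrist's pose just before it. There is no depth.
- job_done(): hands the job in, once; it reports no verdict.
The state is a dict: "time": time; "joint_positions": joint angles; "joint_velocities": joint speeds; "joint_efforts": joint torques, N m; "ee_pos": TCP position; "tool_rot": TCP orientation; "ft_force": force on the tool from outside, world axes, zero at the start; "wrist_torque": the same for the moment, N m; "grip_width": finger opening in m.
Only numpy, scipy, OpenCV 4.12 (cv2) and the standard library are available. Lean on these libraries where they do the work, as an engineer would, in place of code of your own. Each camera call takes 0.05 s, during which the arm holds its last target.

## Working session

There is one attempt and no reset: what is moved stays moved. The work goes in short steps, Python scripts to look and compute and a tool call to move; the robot and the scene stay as the last step left them, time stands still between calls to the robot, and variables do not carry over. Pictures are saved under pics/ and viewed, and the job is handed in when it is done.

Besides the shell and the picture viewer there is one more tool, called after "Call:" as name(argument=value, ...), one argument or row to a line, values as JSON. servo_tool: Moves the arm, as the interface text tells. Its arguments: {"type":"object","properties":{"claw":{"type":"array","items":{"type":"number"}},"translation":{"type":"array","items":{"type":"array","items":{"type":"number"}}},"twist":{"type":"array","items":{"type":"array","items":{"type":"number"}}}},"required":["claw","translation","twist"]}

```bash
mkdir -p pics
python3 - <<'E'
from station import observe, read_camera
import cv2, numpy as np
s=observe(); print(s)
for n in ["scene","top"]:
    c=read_camera(n); cv2.imwrite(f"pics/{n}0.png",c["frame"][:,:,::-1])
    print(n,c["camera_matrix"],c["rvec"],c["tvec"])
    np.savez(f"{n}.npz",K=c["camera_matrix"],r=c["rvec"],t=c["tvec"],f=c["frame"])
E
```

```text
{'time': 0.0, 'joint_positions': array([-1.36187892,  0.46947843, -0.04861789,  1.53368623,  0.0240829 ,
        1.14102841, -0.08225813]), 'joint_velocities': array([ 7.07088331e-04,  1.09754003e-03, -5.98302034e-05, -3.40110642e-04,
        7.82636089e-04,  1.44700778e-03, -1.01727682e-03]), 'joint_efforts': array([-1.80984362e-04, -5.07964933e+01, -8.10472691e-02, -2.36169952e+01,
       -6.14519650e-02,  3.78957472e-02,  1.73891026e-04]), 'ee_pos': array([0.15884691, 0.65541629, 0.22147784]), 'tool_rot': array([ 6.42174830e-04,  7.85969639e-01,  6.18264273e-01, -7.76655252e-04]), 'ft_force': array([0.80613229, 0.05068021, 1.19492725]), 'wrist_torque': array([ 0.00230934,  0.02458745, -0.00354189]), 'grip_width': 0.08696130745126772}
scene [[439.03057362   0.         318.77174806]
 [  0.         439.03057362 198.09726614]
 [  0.           0.           1.        ]] [ 0.6110254  -2.38460053  1.53615449] [0.57931421 0.10015482 1.28105001]
top [[482.93195397   0.         317.87805128]
 [  0.         482.93195397 202.94524552]
 [  0.           0.           1.        ]] [ 2.11162643 -2.16688444  0.15179575] [0.17242009 0.56424315 1.30727792]
```

View pics/top0.png

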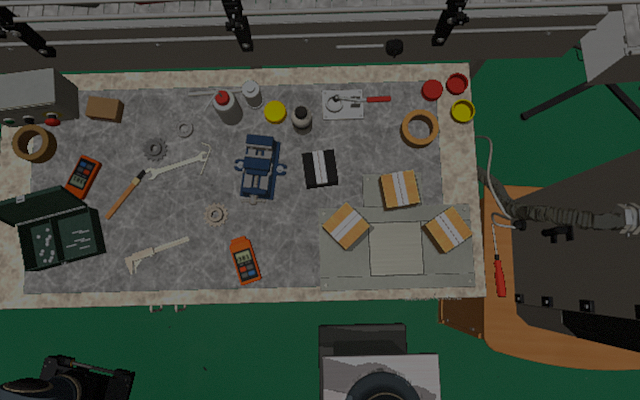

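View pics/scene0.png

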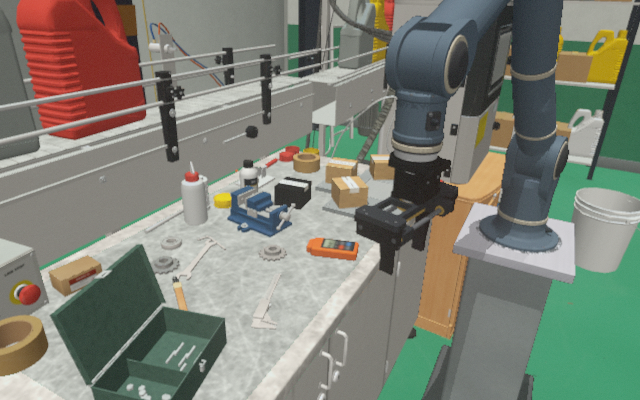

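```bash
cat > h.py <<'E'
import numpy as np, cv2
def ray(cam,uv,z):
    d=np.load(cam+".npz"); R=cv2.Rodrigues(d["r"])[0]; C=-R.T@d["t"].ravel()
    out=[]
    for (u,v) in uv:
        r=R.T@np.linalg.inv(d["K"])@np.array([u,v,1.]); k=(z-C[2])/r[2]; out.append((C+k*r)[:2])
    return np.array(out)
def proj(cam,P):
    d=np.load(cam+".npz"); return cv2.projectPoints(np.array(P,float),d["r"],d["t"],d["K"],None)[0][:,0]
E
python3 - <<'E'
from h import *
for c in ["top","scene"]:
    d=np.load(c+".npz"); R=cv2.Rodrigues(d["r"])[0]; print(c,-R.T@d["t"].ravel())
print(ray("top",[(346,226),(400,190),(447,228)],.082).round(3))
print(ray("top",[(369,222),(422,222),(424,274),(371,276)],.016).round(3))
print(ray("top",[(420,128),(245,260),(320,168),(215,214)],.0).round(3))
print(proj("top",[[0,0,0],[.159,.656,.22]]))
im=cv2.imread("pics/top0.png")[150:310,300:500]
cv2.imwrite("pics/crop0.png",cv2.resize(im,(800,640),interpolation=cv2.INTER_CUBIC)[:600])
E
```

```text
top [0.36632508 0.14892017 1.37865997]
scene [0.001885   1.26909608 0.6132835 ]
[[ 0.498  0.083]
 [ 0.592 -0.067]
 [ 0.485 -0.188]]
[[ 0.514  0.015]
 [ 0.51  -0.135]
 [ 0.365 -0.133]
 [ 0.363  0.015]]
[[ 0.791 -0.149]
 [ 0.417  0.369]
 [ 0.678  0.149]
 [ 0.551  0.455]]
[[381.57313106 411.38680292]
 [106.35952088 372.06224361]]
```

View pics/crop0.png

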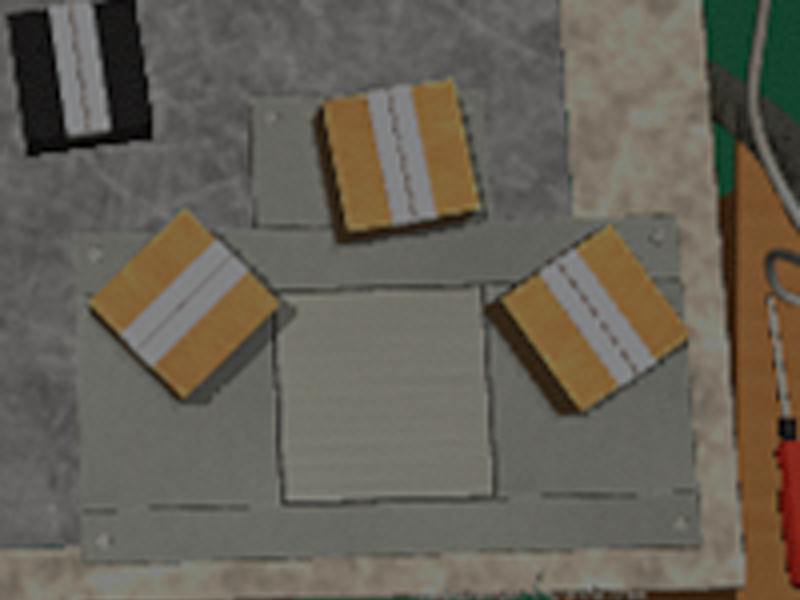

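Run:
```python
from h import *
def cr(p): return [(300+x/4-.375,150+y/4-.375) for x,y in p]
pl=ray("top",cr([(273,291),(482,285),(495,497),(284,503)]),.016)
print(pl.round(4), np.linalg.norm(np.roll(pl,-1,0)-pl,axis=1)); pc=pl.mean(0)
dx=(pl[0]+pl[1]-pl[2]-pl[3]); dx/=np.linalg.norm(dx); dy=np.array([-dx[1],dx[0]])
print("plate",pc,np.degrees(np.arctan2(dx[1],dx[0])))
for n,p in dict(L=[(186,209),(281,303),(182,398),(90,302)],F=[(321,102),(453,80),(481,208),(347,232)],R=[(498,299),(609,225),(690,337),(584,412)]).items():
    q=ray("top",cr(p),.082); c=q.mean(0); e=q[1]-q[0]
    a=np.degrees(np.arctan2(*(q[1]-q[0])[::-1])) ; b=np.degrees(np.arctan2(*(q[2]-q[3])[::-1]))
    print(n,c.round(4),"edges",np.linalg.norm(np.roll(q,-1,0)-q,axis=1).round(3),"ang mod90",a%90,b%90,"rel",((c-pc)@dx).round(4),((c-pc)@dy).round(4),"dist",np.linalg.norm(c-pc),"dir",np.degrees(np.arctan2(*(c-pc)[::-1])))
print(ray("top",cr([(77,235),(680,215),(698,545),(82,560)]),.016).round(3))
```

```text
[[ 0.5132  0.0177]
 [ 0.5136 -0.1302]
 [ 0.3651 -0.1308]
 [ 0.3646  0.0161]] [0.14792365 0.14854904 0.1469077  0.14861295]
plate [ 0.43911925 -0.05678727] 0.43677829825737097
L [0.4998 0.0838] edges [0.09  0.093 0.089 0.091] ang mod90 43.2215495190091 42.15054519478238 rel 0.0617 0.1401 dist 0.15311575905382657 dir 66.66729214625252
F [ 0.5967 -0.0663] edges [0.092 0.09  0.092 0.091] ang mod90 8.07456911718441 8.711799036455389 rel 0.1575 -0.0107 dist 0.15788903780227587 dir -3.4646631596166118
R [ 0.4823 -0.1912] edges [0.092 0.091 0.088 0.093] ang mod90 31.81722911834936 33.04935440100693 rel 0.0421 -0.1348 dist 0.14120360203177565 dir -72.19686970690344
[[ 0.557  0.156]
 [ 0.56  -0.273]
 [ 0.329 -0.269]
 [ 0.329  0.158]]
```

```bash
cat >> h.py <<'E'
from scipy.spatial.transform import Rotation as Ro
PC=np.array([.439,-.057])
def go(x,y,z,yaw):
    from station import observe
    s=observe(); q=s["tool_rot"]; R=Ro.from_quat([q[1],q[2],q[3],q[0]])
    T=Ro.from_euler('z',yaw,degrees=True)*Ro.from_quat([1,0,0,0])
    d=R.inv().apply(np.array([x,y,z])-s["ee_pos"])*1000
    print("from",s["ee_pos"].round(4),"F",s["ft_force"].round(2),"t",round(s["time"],2),"w",round(s["grip_width"],3))
    print("trans",d.round(1),"twist",np.degrees((R.inv()*T).as_rotvec()).round(2))
E
python3 -c "
from h import *
go(.555,.135,.22,-47.3)"
```

```text
from [0.1589 0.6555 0.2216] F [ 0.37 -0.54  0.82] t 0.1 w 0.087
trans [-412.5  507.6    2.4] twist [1.1000e-01 5.0000e-02 1.2368e+02]
```

Call:
servo_tool(
  claw=[50,50,50,50,50,50,50,50,50,50,50,50],
  translation=[
    [-412,507,2],
    [-412,507,2],
    [-412,507,2],
    [-412,507,2],
    [-412,507,2],
    [-412,507,2],
    [-412,507,2],
    [-412,507,2],
    [-412,507,2],
    [-412,507,2],
    [-412,507,2],
    [-412,507,2],
  ],
  twist=[
    [0,0,123.7],
    [0,0,123.7],
    [0,0,123.7],
    [0,0,123.7],
    [0,0,123.7],
    [0,0,123.7],
    [0,0,123.7],
    [0,0,123.7],
    [0,0,123.7],
    [0,0,123.7],
    [0,0,123.7],
    [0,0,123.7],
  ],
)

```text
time: 1.3
ee_pos: [0.523, 0.1769, 0.2206]
tool_rot: [-0.0, 0.972, -0.234, -0.0]
ft_force: [0.6, 1.3, -0.4]
grip_width: 0.0498
```

```bash
python3 -c "
from h import *
go(.555,.135,.22,-47.3)
go(.555,.135,.04,-47.3)"
```

```text
from [0.523  0.1769 0.2206] F [ 0.56  1.28 -0.44] t 1.3 w 0.05
trans [47.6 22.7  0.6] twist [-1.000e-02  2.000e-02  2.021e+01]
from [0.523  0.1769 0.2206] F [ 0.56  1.28 -0.44] t 1.3 w 0.05
trans [ 47.6  22.8 180.6] twist [-1.000e-02  2.000e-02  2.021e+01]
```

Call:
servo_tool(
  claw=[50,50,50,50,50],
  translation=[
    [47,22,0],
    [47,22,0],
    [47,22,0],
    [47,22,0],
    [47,22,0],
  ],
  twist=[
    [0,0,20],
    [0,0,20],
    [0,0,20],
    [0,0,20],
    [0,0,20],
  ],
)

```text
time: 1.8
ee_pos: [0.5541, 0.1381, 0.2204]
tool_rot: [0.0, 0.918, -0.396, -0.0]
ft_force: [-0.1, -0.5, -0.2]
grip_width: 0.0497
```

```bash
python3 -c "
from h import *
go(.555,.135,.04,-47.3)
from station import read_camera
c=read_camera('top'); cv2.imwrite('pics/top1.png',cv2.resize(c['frame'][100:310,280:500,::-1],None,fx=3,fy=2.85))"
```

```text
from [0.5541 0.1381 0.2204] F [-0.13 -0.47 -0.17] t 1.8 w 0.05
trans [  3.    1.4 180.4] twist [0.03 0.03 0.65]
```

View pics/top1.png

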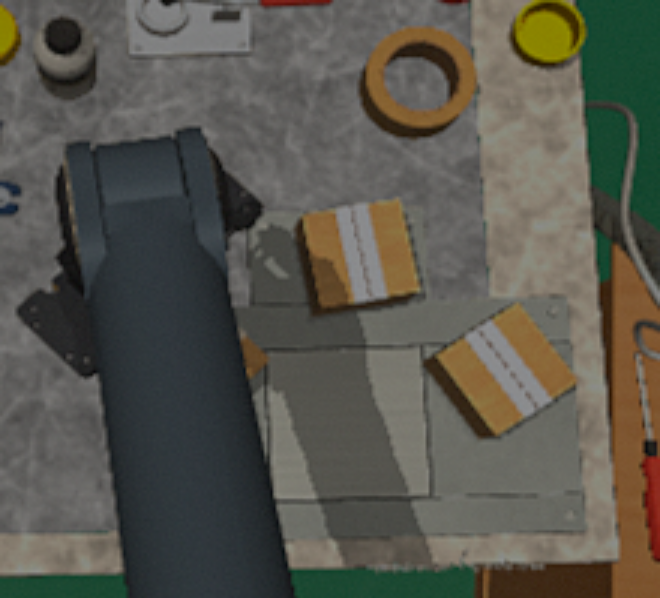

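Call:
servo_tool(
  claw=[50,50,50,50,50,50,50],
  translation=[
    [0,0,45],
    [0,0,90],
    [0,0,135],
    [0,0,170],
    [0,0,186],
    [0,0,186],
    [0,0,186],
  ],
  twist=[
    [0,0,0],
    [0,0,0],
    [0,0,0],
    [0,0,0],
    [0,0,0],
    [0,0,0],
    [0,0,0],
  ],
)

```text
time: 2.55
ee_pos: [0.5556, 0.1381, 0.0359]
tool_rot: [-0.001, 0.918, -0.397, 0.001]
ft_force: [-0.2, 0.0, 0.3]
grip_width: 0.0496
```

```bash
python3 -c "
from h import *
go(.555,.135,.034,-47.3)
from station import read_camera,observe
for n in ['scene','wrist']:
  c=read_camera(n);f=c['frame'][:,:,::-1]
  if n=='scene': f=cv2.resize(f[100:260,280:480],None,fx=3,fy=3)
  cv2.imwrite(f'pics/{n}2.png',f)
"
```

```text
from [0.5556 0.1381 0.0359] F [-0.16  0.04  0.32] t 2.55 w 0.05
trans [1.8 2.5 1.9] twist [-0.12 -0.05  0.56]
```

View pics/scene2.png

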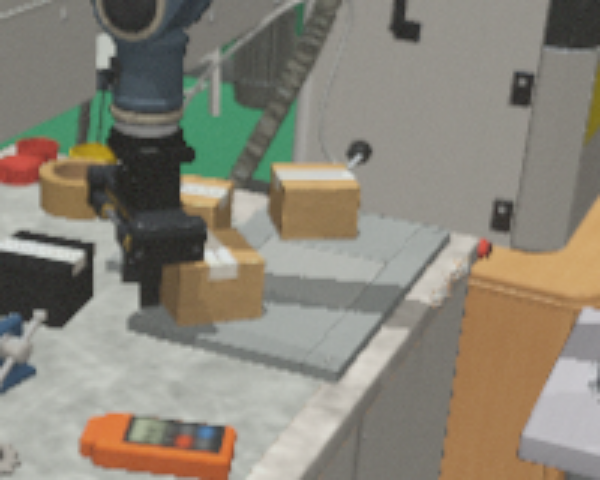

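View pics/wrist2.png

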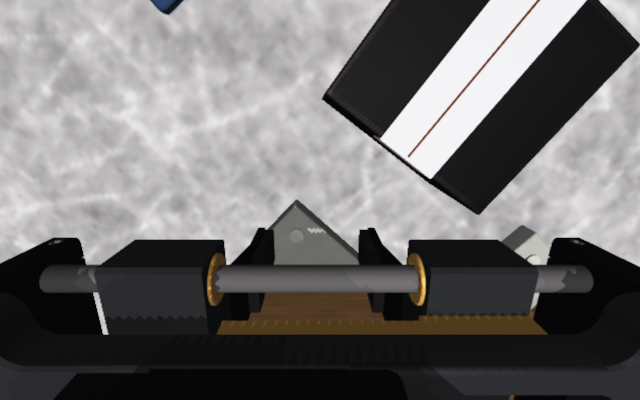

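Call:
servo_tool(
  claw=[50,50,50,50,50,50,50],
  translation=[
    [0,6,0],
    [0,12,0],
    [0,16,0],
    [0,20,0],
    [0,24,0],
    [0,28,0],
    [0,32,0],
  ],
  twist=[
    [0,0,0],
    [0,0,0],
    [0,0,0],
    [0,0,0],
    [0,0,0],
    [0,0,0],
    [0,0,0],
  ],
)

```text
time: 3.35
ee_pos: [0.531, 0.1157, 0.0347]
tool_rot: [-0.0, 0.918, -0.397, 0.0]
ft_force: [0.9, 0.0, 0.7]
grip_width: 0.0497
```

Call:
servo_tool(
  claw=[50,50,50],
  translation=[
    [0,3,0],
    [0,6,0],
    [0,9,0],
  ],
  twist=[
    [0,0,0],
    [0,0,0],
    [0,0,0],
  ],
)

```text
time: 3.65
ee_pos: [0.5244, 0.1096, 0.0347]
tool_rot: [-0.0, 0.918, -0.397, 0.0]
ft_force: [1.0, 0.5, 0.3]
grip_width: 0.0498
```

Call:
servo_tool(
  claw=[50,50],
  translation=[
    [0,3,0],
    [0,6,0],
  ],
  twist=[
    [0,0,0],
    [0,0,0],
  ],
)

```text
time: 3.85
ee_pos: [0.52, 0.1055, 0.0347]
tool_rot: [-0.0, 0.918, -0.397, -0.0]
ft_force: [0.7, -0.1, 1.0]
grip_width: 0.0497
```

```bash
python3 -c "
from h import *
go(.555,.135,.034,-47.3)
from station import read_camera,observe
for n in ['scene','wrist','top']:
  c=read_camera(n);f=c['frame'][:,:,::-1]
  if n=='scene': f=cv2.resize(f[100:260,280:480],None,fx=3,fy=3)
  if n=='top': f=cv2.resize(f[150:310,300:500],None,fx=3,fy=3)
  cv2.imwrite(f'pics/{n}3.png',f)
"
```

```text
from [0.52   0.1055 0.0347] F [ 0.7  -0.07  0.97] t 3.85 w 0.05
trans [  2.5 -45.7   0.7] twist [-0.    0.    0.55]
```

View pics/scene3.png

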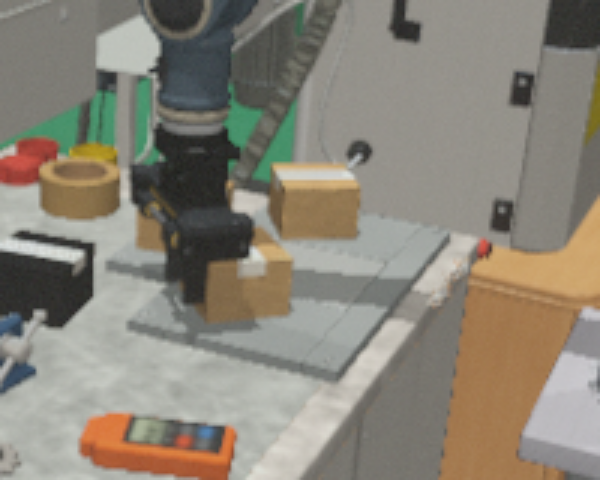

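View pics/wrist3.png

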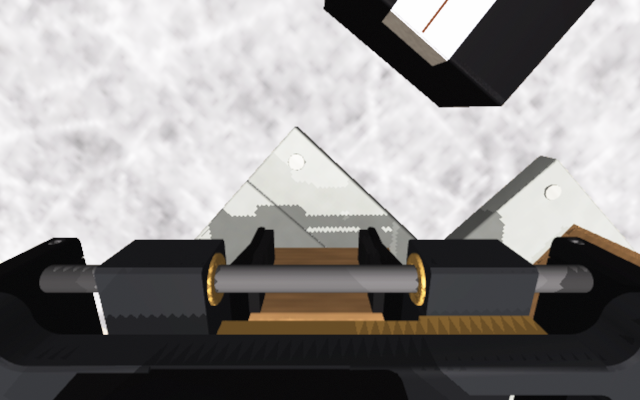

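Call:
servo_tool(
  claw=[50,50,50,50,50],
  translation=[
    [0,-20,0],
    [0,-30,-30],
    [0,-30,-80],
    [0,-30,-115],
    [0,-30,-115],
  ],
  twist=[
    [0,0,0],
    [0,0,0],
    [0,0,0],
    [0,0,0],
    [0,0,0],
  ],
)

```text
time: 4.5
ee_pos: [0.5454, 0.1266, 0.1544]
tool_rot: [-0.003, 0.918, -0.397, 0.003]
ft_force: [0.1, 0.0, -0.1]
grip_width: 0.0499
```

```bash
python3 -c "
from h import *
go(.673,-.055,.15,-81.6)
"
```

```text
from [0.5454 0.1266 0.1544] F [ 0.09  0.01 -0.11] t 4.5 w 0.05
trans [219.7  31.5   4.9] twist [-0.55 -0.05 34.83]
```

Call:
servo_tool(
  claw=[50,50,50,50,50,50,50,50],
  translation=[
    [219,30,4],
    [219,30,4],
    [219,30,4],
    [219,30,4],
    [219,30,4],
    [219,30,4],
    [219,30,4],
    [219,30,4],
  ],
  twist=[
    [0,0,34.5],
    [0,0,34.5],
    [0,0,34.5],
    [0,0,34.5],
    [0,0,34.5],
    [0,0,34.5],
    [0,0,34.5],
    [0,0,34.5],
  ],
)

```text
time: 5.3
ee_pos: [0.6694, -0.052, 0.1448]
tool_rot: [-0.0, 0.76, -0.65, -0.001]
ft_force: [-0.3, -0.5, 0.3]
grip_width: 0.0498
```

```bash
python3 -c "
from h import *
go(.673,-.055,.034,-81.6)
from station import read_camera,observe
for n in ['scene','wrist','top']:
  c=read_camera(n);f=c['frame'][:,:,::-1]
  if n=='scene': f=cv2.resize(f[100:260,280:480],None,fx=3,fy=3)
  if n=='top': f=cv2.resize(f[150:310,300:500],None,fx=4,fy=3.75)
  cv2.imwrite(f'pics/{n}4.png',f)
"
```

```text
from [ 0.6694 -0.052   0.1448] F [-0.35 -0.52  0.32] t 5.3 w 0.05
trans [  3.7  -3.2 110.8] twist [0.09 0.1  0.46]
```

View pics/top4.png

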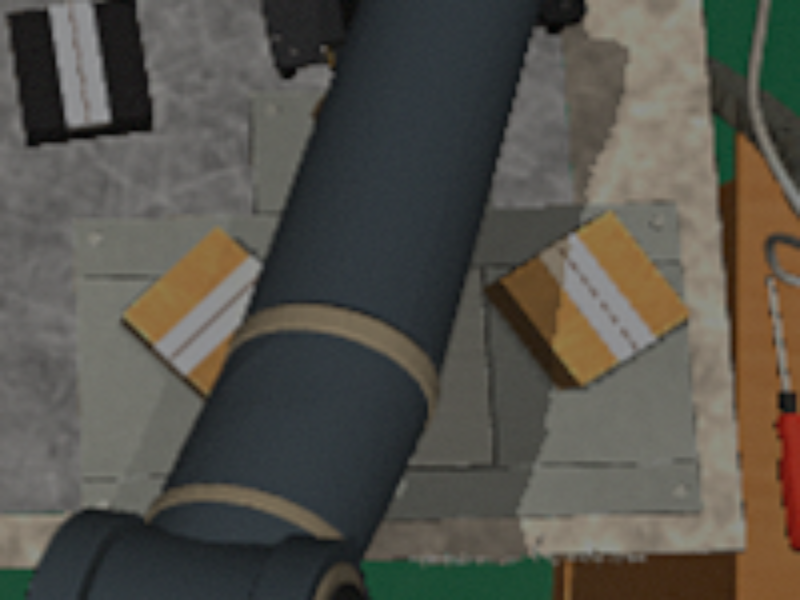

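View pics/scene4.png

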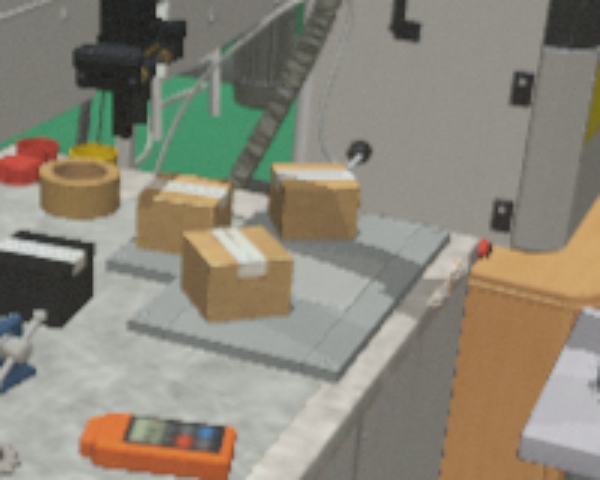

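Call:
servo_tool(
  claw=[50,50,50,50,50,50],
  translation=[
    [2,-3,45],
    [2,-3,85],
    [2,-3,108],
    [2,-3,108],
    [2,5,108],
    [2,13,108],
  ],
  twist=[
    [0,0,0],
    [0,0,0],
    [0,0,0],
    [0,0,0],
    [0,0,0],
    [0,0,0],
  ],
)

```text
time: 6.05
ee_pos: [0.6583, -0.0581, 0.0396]
tool_rot: [-0.001, 0.759, -0.651, 0.001]
ft_force: [-0.1, -0.4, 0.5]
grip_width: 0.0499
```

Call:
servo_tool(
  claw=[50,50,50,50],
  translation=[
    [0,4,0],
    [0,8,0],
    [0,12,0],
    [0,15,0],
  ],
  twist=[
    [0,0,0],
    [0,0,0],
    [0,0,0],
    [0,0,0],
  ],
)

```text
time: 6.45
ee_pos: [0.6455, -0.0599, 0.0397]
tool_rot: [-0.002, 0.759, -0.651, 0.002]
ft_force: [5.2, 1.3, 3.1]
grip_width: 0.05
```

Call:
servo_tool(
  claw=[50,50],
  translation=[
    [0,3,0],
    [0,6,0],
  ],
  twist=[
    [0,0,0],
    [0,0,0],
  ],
)

```text
time: 6.65
ee_pos: [0.6398, -0.0609, 0.0397]
tool_rot: [-0.002, 0.759, -0.651, 0.003]
ft_force: [5.0, 0.6, 2.8]
grip_width: 0.0503
```

Call:
servo_tool(
  claw=[50,50],
  translation=[
    [0,3,0],
    [0,6,0],
  ],
  twist=[
    [0,0,0],
    [0,0,0],
  ],
)

```text
time: 6.85
ee_pos: [0.6339, -0.0618, 0.0397]
tool_rot: [-0.002, 0.759, -0.651, 0.003]
ft_force: [5.7, 0.5, 3.3]
grip_width: 0.0499
```

Call:
servo_tool(
  claw=[50,50],
  translation=[
    [0,3,0],
    [0,6,0],
  ],
  twist=[
    [0,0,0],
    [0,0,0],
  ],
)

```text
time: 7.05
ee_pos: [0.628, -0.0627, 0.0397]
tool_rot: [-0.002, 0.759, -0.651, 0.003]
ft_force: [6.3, 0.5, 4.1]
grip_width: 0.0498
```

```bash
python3 -c "
from h import *
go(.673,-.055,.034,-81.6)
from station import read_camera,observe
for n in ['scene','wrist','top']:
  c=read_camera(n);f=c['frame'][:,:,::-1]
  if n=='scene': f=cv2.resize(f[100:260,280:480],None,fx=3,fy=3)
  if n=='top': f=cv2.resize(f[150:310,300:500],None,fx=4,fy=3.75)
  cv2.imwrite(f'pics/{n}5.png',f)
"
```

```text
from [ 0.628  -0.0627  0.0397] F [6.27 0.54 4.11] t 7.05 w 0.05
trans [ -0.8 -45.6   6. ] twist [-0.38 -0.06  0.38]
```

View pics/scene5.png

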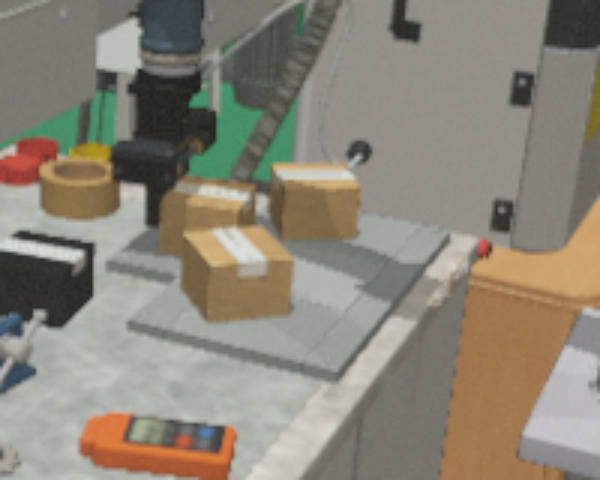

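Call:
servo_tool(
  claw=[50,50,50,50,50,50,50,50,50,50],
  translation=[
    [-0.5,4,0],
    [-1,8,0],
    [-2,12,0],
    [-2.5,16,0],
    [-3,20,0],
    [-3.5,24,0],
    [-4.5,28,0],
    [-5,32,0],
    [-5.5,36,0],
    [-6,40,0],
  ],
  twist=[
    [0,0,0.4],
    [0,0,0.8],
    [0,0,1.2],
    [0,0,1.6],
    [0,0,2],
    [0,0,2.4],
    [0,0,2.8],
    [0,0,3.2],
    [0,0,3.6],
    [0,0,4],
  ],
)

```text
time: 8.2
ee_pos: [0.5872, -0.0639, 0.0392]
tool_rot: [-0.001, 0.736, -0.677, 0.003]
ft_force: [6.4, -1.7, 4.1]
grip_width: 0.0502
```

```bash
python3 -c "
from h import *
go(.505,-.063,.036,-90)
from station import read_camera,observe
for n in ['scene','wrist','top']:
  c=read_camera(n);f=c['frame'][:,:,::-1]
  if n=='scene': f=cv2.resize(f[100:260,280:480],None,fx=3,fy=3)
  if n=='top': f=cv2.resize(f[150:310,300:500],None,fx=4,fy=3.75)
  cv2.imwrite(f'pics/{n}6.png',f)
"
```

```text
from [ 0.5872 -0.0639  0.0392] F [ 6.45 -1.75  4.07] t 8.2 w 0.05
trans [-7.7 81.8  2.8] twist [-0.33 -0.1   4.75]
```

View pics/scene6.png

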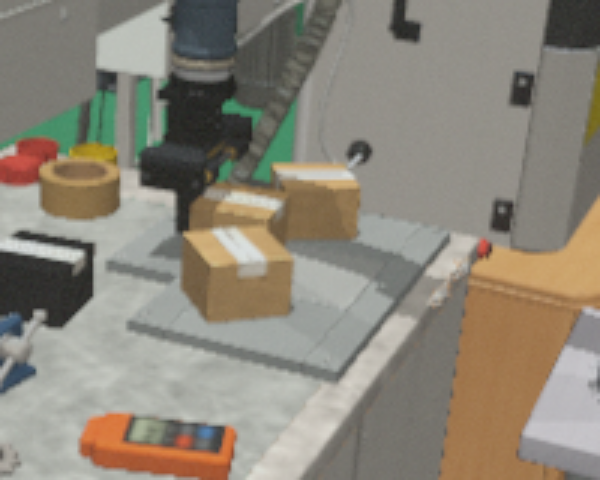

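View pics/top6.png

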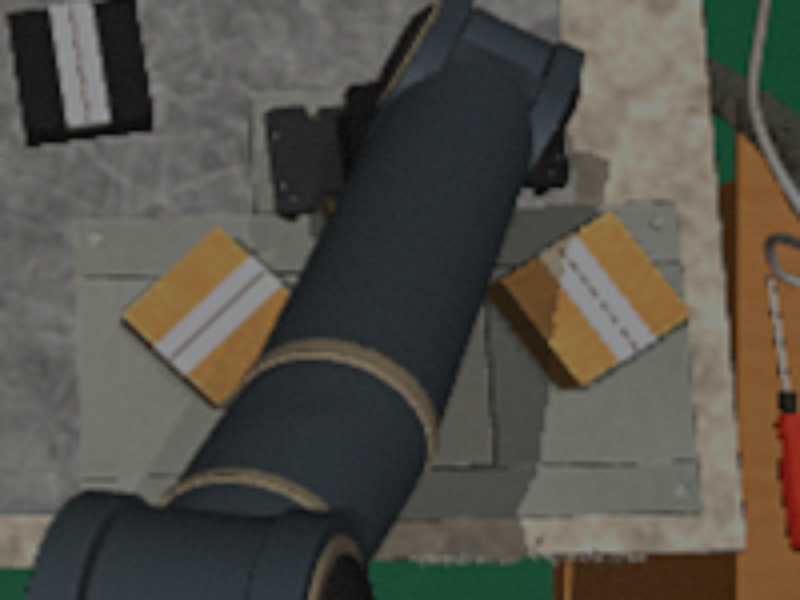

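View pics/wrist6.png

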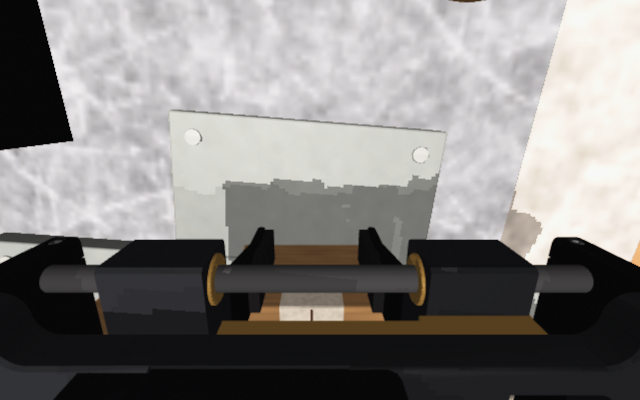

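Call:
servo_tool(
  claw=[50,50,50,50,50,50,50,50,50,50],
  translation=[
    [0,4,0],
    [0,8,0],
    [-0.5,12,0],
    [-0.5,16,0],
    [-0.5,20,0],
    [-0.5,24,0],
    [-1,28,0],
    [-1,32,0],
    [-1,36,0],
    [-1,40,0],
  ],
  twist=[
    [0,0,0.3],
    [0,0,0.6],
    [0,0,0.9],
    [0,0,1.2],
    [0,0,1.5],
    [0,0,1.8],
    [0,0,2.1],
    [0,0,2.4],
    [0,0,2.7],
    [0,0,3],
  ],
)

```text
time: 9.35
ee_pos: [0.5465, -0.0656, 0.0385]
tool_rot: [-0.001, 0.718, -0.696, 0.002]
ft_force: [5.1, -0.3, 4.1]
grip_width: 0.0502
```

```bash
python3 -c "
from h import *
go(.505,-.068,.036,-90)
from station import read_camera,observe
for n in ['scene','wrist']:
  c=read_camera(n);f=c['frame'][:,:,::-1]
  if n=='scene': f=cv2.resize(f[100:260,280:480],None,fx=3,fy=3)
  cv2.imwrite(f'pics/{n}7.png',f)
"
```

```text
from [ 0.5465 -0.0656  0.0385] F [ 5.11 -0.32  4.13] t 9.35 w 0.05
trans [ 1.1 41.6  2.3] twist [-0.22 -0.04  1.75]
```

View pics/scene7.png

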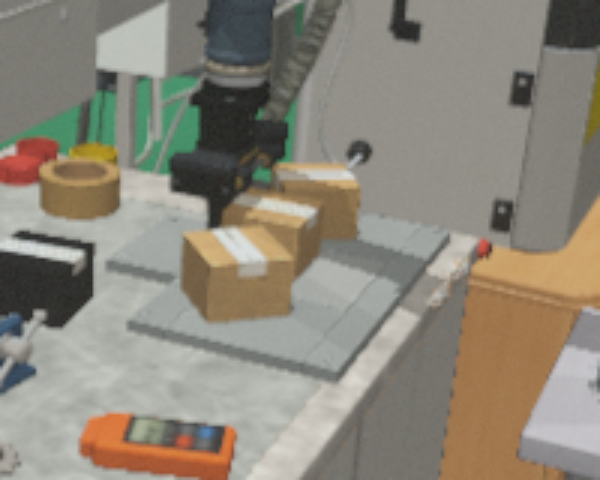

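View pics/wrist7.png

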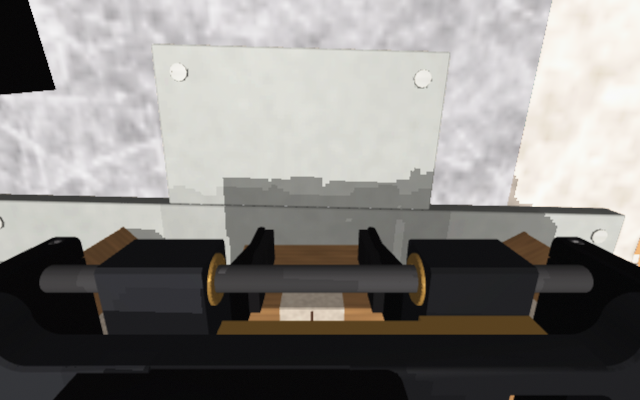

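Call:
servo_tool(
  claw=[50,50,50,50,50,50,50],
  translation=[
    [0,4,0],
    [0,8,0],
    [0,12,0],
    [0,16,0],
    [0,20,0],
    [0,23,0],
    [0,25,0],
  ],
  twist=[
    [0,0,0.3],
    [0,0,0.6],
    [0,0,0.9],
    [0,0,1.2],
    [0,0,1.5],
    [0,0,1.7],
    [0,0,1.7],
  ],
)

```text
time: 10.15
ee_pos: [0.5188, -0.0659, 0.0373]
tool_rot: [0.0, 0.707, -0.707, -0.001]
ft_force: [3.3, -0.5, 0.4]
grip_width: 0.0499
```

Call:
servo_tool(
  claw=[50,50,50],
  translation=[
    [0,3,0],
    [0,6,0],
    [0,8,0],
  ],
  twist=[
    [0,0,0],
    [0,0,0],
    [0,0,0],
  ],
)

```text
time: 10.45
ee_pos: [0.5107, -0.066, 0.0373]
tool_rot: [0.0, 0.707, -0.707, -0.001]
ft_force: [2.7, -0.1, -2.0]
grip_width: 0.0493
```

Call:
servo_tool(
  claw=[50,50,50],
  translation=[
    [0,3,0],
    [0,6,0],
    [0,8,0],
  ],
  twist=[
    [0,0,0],
    [0,0,0],
    [0,0,0],
  ],
)

```text
time: 10.75
ee_pos: [0.503, -0.0661, 0.0375]
tool_rot: [0.0, 0.707, -0.707, -0.0]
ft_force: [3.5, -0.0, -2.6]
grip_width: 0.0497
```

```bash
python3 -c "
from h import *
go(.505,-.068,.036,-90)
from station import read_camera,observe
for n in ['scene','wrist']:
  c=read_camera(n);f=c['frame'][:,:,::-1]
  if n=='scene': f=cv2.resize(f[100:260,280:480],None,fx=3,fy=3)
  cv2.imwrite(f'pics/{n}8.png',f)
"
```

```text
from [ 0.503  -0.0661  0.0375] F [ 3.51 -0.01 -2.59] t 10.75 w 0.05
trans [ 1.9 -2.   1.5] twist [0.04 0.01 0.04]
```

View pics/scene8.png

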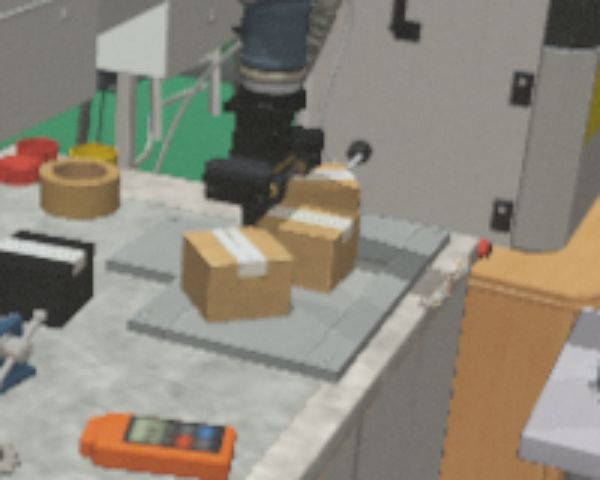

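View pics/wrist8.png

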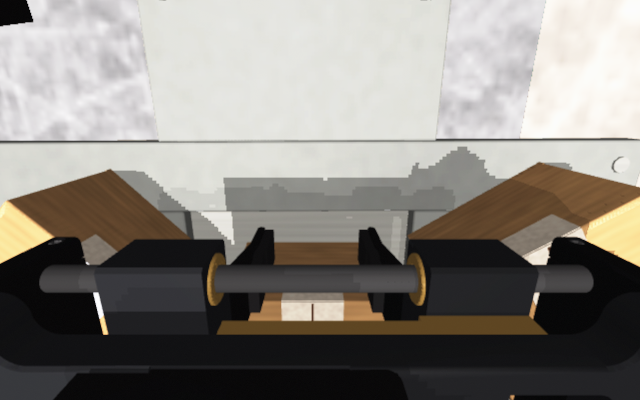

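Call:
servo_tool(
  claw=[50,50,50,50,50,50,50,50,50,50,50,50],
  translation=[
    [0,-10,0],
    [0,-20,0],
    [0,-20,-30],
    [0,-20,-75],
    [0,-20,-120],
    [0,-60,-170],
    [0,-110,-170],
    [0,-160,-170],
    [0,-210,-170],
    [0,-240,-170],
    [0,-240,-170],
    [0,-240,-170],
  ],
  twist=[
    [0,0,0],
    [0,0,0],
    [0,0,0],
    [0,0,0],
    [0,0,0],
    [0,0,0],
    [0,0,0],
    [0,0,0],
    [0,0,0],
    [0,0,0],
    [0,0,0],
    [0,0,0],
  ],
)

```text
time: 12.05
ee_pos: [0.7436, -0.0663, 0.2062]
tool_rot: [0.001, 0.707, -0.707, -0.001]
ft_force: [-0.7, -0.5, 0.0]
grip_width: 0.0499
```

```bash
python3 -c "
from h import *
go(.5,.35,.22,-40)
from station import read_camera,observe
for n in ['scene','wrist','top']:
  c=read_camera(n);f=c['frame'][:,:,::-1]
  if n=='scene': f=cv2.resize(f[100:260,280:480],None,fx=3,fy=3)
  if n=='top': f=cv2.resize(f[150:300,300:500],None,fx=4,fy=4,interpolation=cv2.INTER_CUBIC)
  cv2.imwrite(f'pics/{n}9.png',f)
"
```

```text
from [ 0.7436 -0.0663  0.2062] F [-0.75 -0.52  0.03] t 12.05 w 0.05
trans [-416.5  243.3  -13.5] twist [ 1.800e-01  1.000e-02 -4.995e+01]
```

View pics/top9.png

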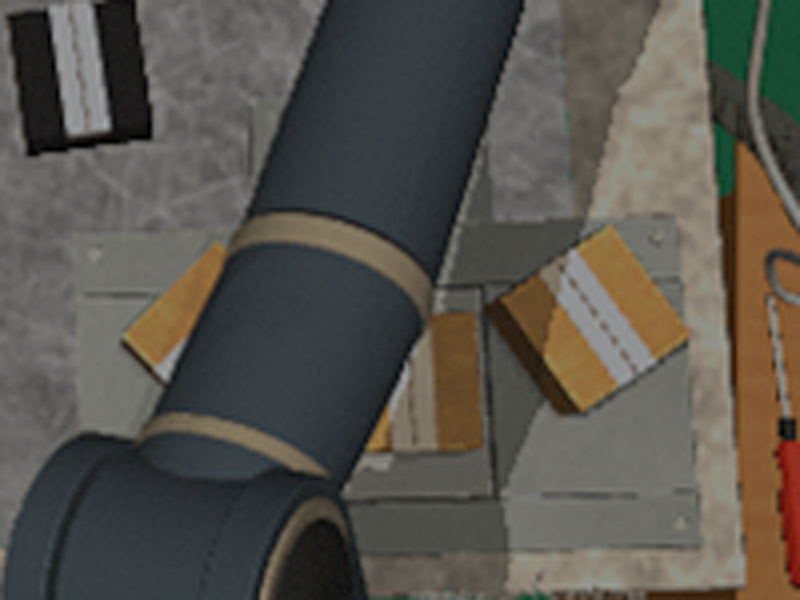

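View pics/wrist9.png

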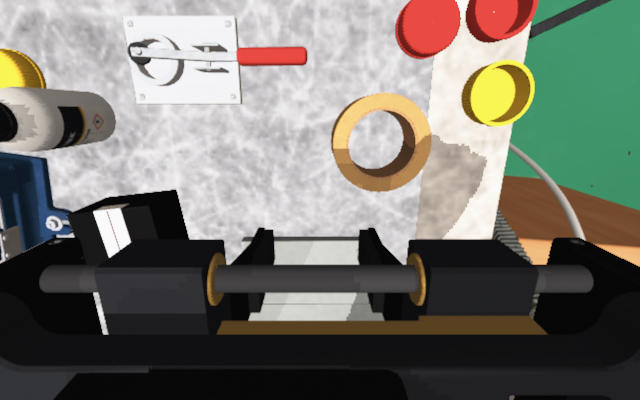

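View pics/scene9.png

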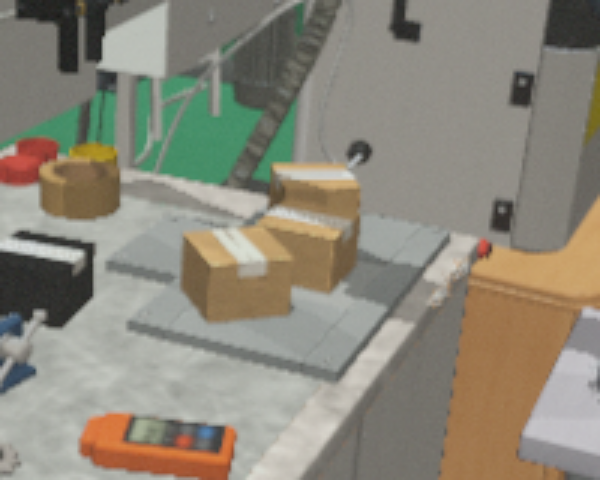

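Move the arm clear to the left (over the free space near its start pose) for an open view.

Call:
servo_tool(
  claw=[50,50,50,50,50,50,50,50,50,50,50,50],
  translation=[
    [-40,0,-40],
    [-90,20,-70],
    [-140,50,-70],
    [-190,80,-70],
    [-230,110,-70],
    [-270,140,-70],
    [-310,170,-70],
    [-350,200,-70],
    [-390,225,-70],
    [-425,243,-70],
    [-425,243,-70],
    [-425,243,-70],
  ],
  twist=[
    [0,0,-5],
    [0,0,-10],
    [0,0,-15],
    [0,0,-20],
    [0,0,-25],
    [0,0,-30],
    [0,0,-35],
    [0,0,-40],
    [0,0,-45],
    [0,0,-50],
    [0,0,-50],
    [0,0,-50],
  ],
)

```text
time: 13.4
ee_pos: [0.4968, 0.3624, 0.278]
tool_rot: [-0.001, 0.941, -0.338, -0.001]
ft_force: [0.2, 0.8, 0.0]
grip_width: 0.0499
```

```bash
python3 -c "
from h import *
go(.5,.35,.22,-40)
from station import read_camera,observe
for n in ['scene','top']:
  c=read_camera(n);f=c['frame'][:,:,::-1]
  if n=='scene': f=cv2.resize(f[100:260,280:480],None,fx=3,fy=3)
  if n=='top': f=cv2.resize(f[150:300,300:500],None,fx=4,fy=4,interpolation=cv2.INTER_CUBIC)
  cv2.imwrite(f'pics/{n}10.png',f)
"
```

```text
from [0.4968 0.3624 0.278 ] F [0.16 0.82 0.02] t 13.4 w 0.05
trans [10.5  7.5 57.9] twist [-0.03  0.16  0.47]
```

View pics/top10.png

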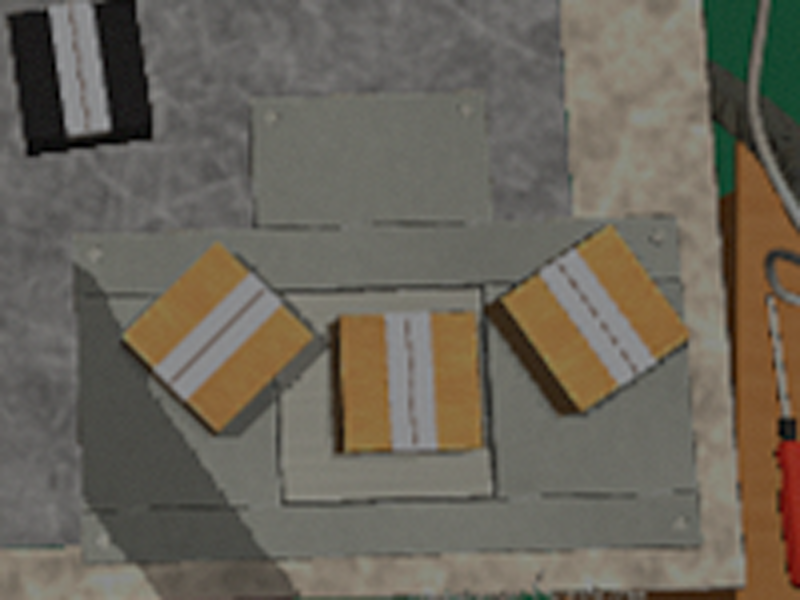

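View pics/scene10.png

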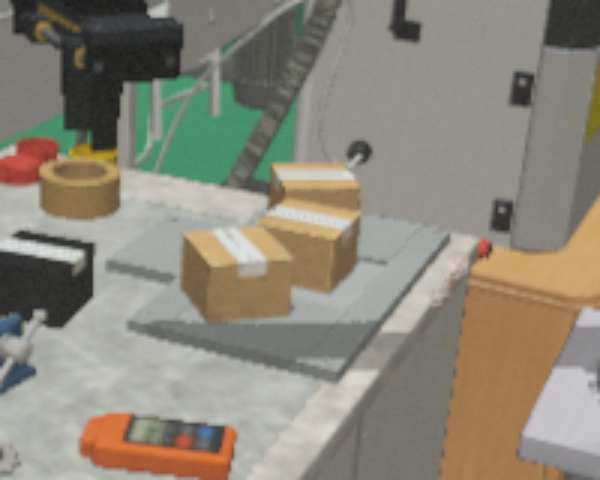

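Run:
```python
from h import *
def cr(p): return [(300+x/4-.375,150+y/4-.375) for x,y in p]
pl=ray("top",cr([(273,291),(482,285),(495,497),(284,503)]),.016); pc=pl.mean(0)
for n,p,z in [("L",[(218,242),(314,337),(219,433),(122,338)],.082),("F",[(338,316),(473,311),(483,447),(342,453)],.077),("R",[(498,299),(609,225),(690,337),(584,412)],.082)]:
    q=ray("top",cr(p),z); c=q.mean(0); print(n,(c-pc).round(4),np.hypot(*(c-pc)).round(4),np.linalg.norm(np.roll(q,-1,0)-q,axis=1).round(3),np.degrees(np.arctan2(*(q[3]-q[0])[::-1])))
# scene view of plate/carton
for z in (.016,.011):
  print(proj("scene",[[.439+.01-.046,-.069+.046,z],[.439+.01-.046,-.069-.046,z],[.439+.01-.046,-.069+.046,z+.066],[.439+.01-.046,-.069-.046,z+.066]]))
from station import read_camera
c=read_camera("scene");f=c['frame'][:,:,::-1]
cv2.imwrite("pics/s11.png",cv2.resize(f[160:220,340:420],None,fx=10,fy=10,interpolation=cv2.INTER_CUBIC))
c=read_camera("top");f=c['frame'][:,:,::-1]
f=cv2.convertScaleAbs(f,alpha=1.8)
cv2.imwrite("pics/t11.png",cv2.resize(f[215:285,360:430],None,fx=8,fy=8,interpolation=cv2.INTER_CUBIC))
```

```text
L [0.0368 0.1189] 0.1245 [0.091 0.091 0.09  0.092] 133.4822371458689
F [ 0.0042 -0.0083] 0.0093 [0.091 0.091 0.094 0.092] 179.05678542181786
R [ 0.0432 -0.1344] 0.1412 [0.092 0.091 0.088 0.093] -145.58817587052906
[[389.19392168 195.26218091]
 [398.07571033 185.922069  ]
 [391.04737401 176.84695421]
 [400.00069985 168.24355156]]
[[389.05636399 196.62890401]
 [397.93269996 187.23543269]
 [390.90446049 178.26689086]
 [399.85239822 169.60550863]]
```

View pics/s11.png

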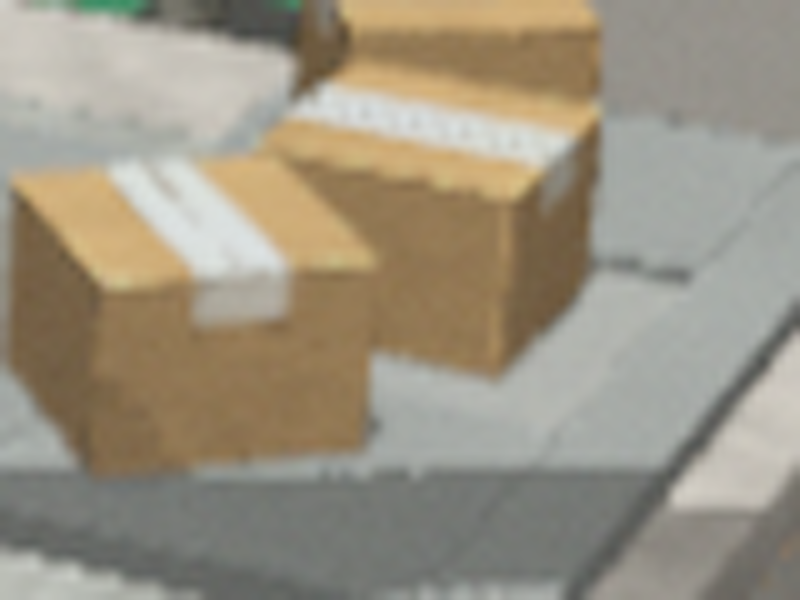

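View pics/t11.png

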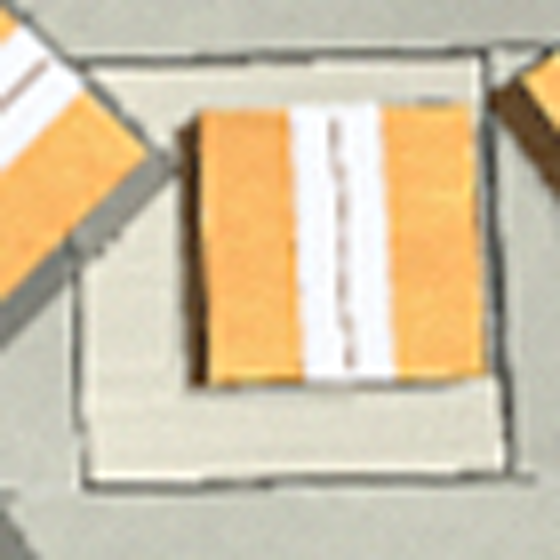

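```bash
python3 -c "
from station import *
print(job_done())"
```

```text
the job is handed in; nothing more can be done
None
```

The far carton is the full one. I slid it onto the weigh plate and handed the job in at about 13.5 s; `job_done` reported no verdict.

**Finding it:** I nudged the left carton about 30 mm and it resisted with only about 1 N, so it is empty. The far carton resisted with 5–6 N over some 20 mm, so it is full. I did not touch the right carton.

**Last checks:**

| Carton | Offset from plate centre, x / y (mm) | Distance (mm) | State |
|---|---|---|---|
| Far (full) | +4 / -8 | 9 | Square and flat on the plate |
| Left (empty) | +37 / +119 | 125 | Flat on the deck, one corner overhanging the plate opening |
| Right (empty) | +43 / -134 | 141 | Where it started |

- **Plate down:** I could not read the plate joint directly. The force changed as the carton's trailing edge left the deck. A dark wall also shows along the opening's edge in the scene picture. The carton's bottom corner sits at row 197.5, against 196.6 expected with the plate down and 195.3 with it up.
- **Forces and clearance:** The force readings I saw while pushing stayed below about 8 N. The arm ended clear of everything, and the bystanders visible in the last pictures (tape roll, tachometer) were undisturbed.
- **One mismatch:** The left carton's measured starting angle was about 24° off facing the plate, more than the stated 17° or so. It did not affect the job.

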